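Put the drill chucks back on their rack in order of size

ROBOT

A 6-joint arm with a two-finger parallel gripper is mounted at the origin on the work surface. World frame = base frame: x ahead of the robot, y to its left, z up, the work surface at z = 0. Lengths are in mm, angles in rad, forces in N, time in s.
With the tool pointing down it reaches from about 300 to 775 mm from the base axis. Payload 14.6 kg.
Tool frame: the origin (TCP) lies on the centre line of the jaws, within the pads' length; the fingertips stand 8 mm ahead of it and the grasp point (between the pads) lies 11 mm behind it; z points along the fingers, y is the direction in which the jaws open and shut (so a half turn about z gives the same grasp; the last joint's range is limited). The gripper opens to 94 mm and grips with 3 to 60 N. Pads are 16 mm wide; open, the fingers measure 119 mm over their backs; the gripper's body (75 mm by 177 mm) begins 78 mm behind the grasp point.
Start: joints at [-1.338, 0.3, 1.521, -0, 1.321, -0.067], TCP at [162.424, -525.46, 213.446] pointing down, gripper open.
Joint ranges: [-3.03, 3.03], [-0.79, 2.21], [0.23, 2.52], [-1.04, 4.18], [0, 3.07], [-2.55, 2.55]. Speed limits (rad/s): [2.22, 2.22, 2.57, 3.14, 3.14, 3.14].

INTERFACE

Orientations are given as [roll, pitch, yaw] about the fixed x, y, z axes, in that order (R = Rz(yaw) Ry(pitch) Rx(roll)).
In Python, from cell import read_state, cams, manip gives the robot as it stands.
- The arm moves only by the shell command python3 -m handwheel 'ROWS' [OPENING] [FORCE]. ROWS is JSON, a list of rows, each a list of 4 numbers: the shift along the tool's x, y, z in m, then the turn about the tool's z in degrees. In form: [[dx, dy, dz, turn], ...]. A call has 1 to 5 rows; each row is the pose to reach, as a shift and turn from the pose measured when the call began, along the tool's axes at that moment; what a row does not reach only later rows make up. A row lasts 1/8 s, in which the tool goes at most 62.5 mm and 10.7 degrees, less where a joint would pass 70% of its speed; a pose out of reach is approached as far as the arm can. A call with a gripper value outside its range is refused whole. OPENING is the closure, from 0 (fully open) to 1 (shut), set as the call begins (- or left out, the last holds). The fingers move at their own pace and stop on an object; FORCE is the grip in N (left out, the last holds). Time passes only in rows, so rows that repeat a pose let the fingers close. It gives the time, the measured TCP pose, the force and the opening at its end, in the units of the state.
- read_state(): the state, without advancing time (a new reading comes with each control period).
- cams.camera(name): name is "scene" or "side" or "wrist"; returns the picture (384x512x3 uint8, red, green, blue); there is no depth.
- cams.get_calibration(name): a dict with "vertical_fov" (degrees; the focal length in pixels is half the picture's height over the tangent of half this angle, whatever the lens; pixels are square), "cx", "cy" (the principal point, pixels), "dist_coeffs" ([k1, k2, p1, p2, k3] as OpenCV has them; the pictures are not rectified), "R" (3x3) and "t" (3): a world point X has camera coordinates R X + t. Camera axes: x right, y down, z forward; pixel columns grow to the right and rows downward; lengths in mm; the calibration is good to about 2 mm. A picture is of the moment at which its call begins: read the wrist's pose just before it. get_calibration takes no time and is no camera call; for the wrist camera it gives the pose at the moment of the call.
- manip.sign_off(): hands the job in, once; it reports no verdict.
The state is a dict: "clock": time; "joints": joint angles; "qd": joint speeds; "effort": joint torques, N m; "eef_pos": TCP position; "eef_rot": TCP orientation; "wrist_force": force on the tool from outside, world axes, zero at the start; "moment": the same for the moment, N m; "finger_gap": finger opening in mm.
Only numpy, scipy, OpenCV 4.12 (cv2) and the standard library are available. Lean on these libraries where they do the work, as an engineer would, in place of code of your own. Each camera call takes 0.05 s, during which the arm holds its last target. There are 200 camera calls.

TASK

Put the four steel drill chucks back on the green rack, one standing upright in the middle of each black rubber pad, in order of size: the smallest on the pad next to the upright chuck key, then growing to the largest at the other end. Do not knock any of them over on the way, and leave them all standing still.

Things in the scene. Friction and masses are not known exactly. Their poses are not given: they have to be found in the camera images.
- chuck_6_mid (a point): the smallest of four loose steel drill chucks: a round steel body 30 mm in diameter and 48 mm tall in all, standing on its flat back with the jaws up. The lower 31 mm are a straight cylinder with two dark bands (grip here), above it the nose tapers. This point is its centre, 24 mm above its underside, on its axis; z points up along the axis.
- chuck_10_mid (a point): the second smallest of four loose steel drill chucks: a round steel body 38 mm in diameter and 62 mm tall in all, standing on its flat back with the jaws up. The lower 40 mm are a straight cylinder with two dark bands (grip here), above it the nose tapers. This point is its centre, 31 mm above its underside, on its axis; z points up along the axis.
- chuck_13_mid (a point): the second largest of four loose steel drill chucks: a round steel body 46 mm in diameter and 76 mm tall in all, standing on its flat back with the jaws up. The lower 50 mm are a straight cylinder with two dark bands (grip here), above it the nose tapers. This point is its centre, 38 mm above its underside, on its axis; z points up along the axis.
- chuck_16_mid (a point): the largest of four loose steel drill chucks: a round steel body 54 mm in diameter and 90 mm tall in all, standing on its flat back with the jaws up. The lower 59 mm are a straight cylinder with two dark bands (grip here), above it the nose tapers. This point is its centre, 45 mm above its underside, on its axis; z points up along the axis.
- pad_0: one of four identical round black rubber pads, 62 mm in diameter and 3 mm thick, fixed in a straight row about 85 mm apart on a green rack board (80 mm wide, 470 mm long, 15 mm thick) that lies on the bench. Origin at the centre of the pad's underside; the pad's top is 3 mm above it. Which pad lies where in the row changes from start to start; the yaw of its axes means nothing.
- pad_1: one of four identical round black rubber pads, 62 mm in diameter and 3 mm thick, fixed in a straight row about 85 mm apart on a green rack board (80 mm wide, 470 mm long, 15 mm thick) that lies on the bench. Origin at the centre of the pad's underside; the pad's top is 3 mm above it. Which pad lies where in the row changes from start to start; the yaw of its axes means nothing.
- pad_2: one of four identical round black rubber pads, 62 mm in diameter and 3 mm thick, fixed in a straight row about 85 mm apart on a green rack board (80 mm wide, 470 mm long, 15 mm thick) that lies on the bench. Origin at the centre of the pad's underside; the pad's top is 3 mm above it. Which pad lies where in the row changes from start to start; the yaw of its axes means nothing.
- pad_3: one of four identical round black rubber pads, 62 mm in diameter and 3 mm thick, fixed in a straight row about 85 mm apart on a green rack board (80 mm wide, 470 mm long, 15 mm thick) that lies on the bench. Origin at the centre of the pad's underside; the pad's top is 3 mm above it. Which pad lies where in the row changes from start to start; the yaw of its axes means nothing.
- key_holder: a black 34 mm square block, 24 mm high, fixed on one end of the rack board (either end, about 75 mm from the nearest pad's centre, in line with the pads), with a steel chuck key standing upright in it, its 60 mm cross bar across the row; 72 mm high in all. Origin at the centre of the block's underside; its x axis points across the row. At the other end of the board is a low round aluminium tin, 23 mm high.
Not all that is in view belongs to the job. Leave any red look-alike of the part that bears chuck_13_mid alone.

How it is judged:
By the outcome, as a careful person would: the job done as asked, in the order asked, and still so for the second after the job is handed in, with the robot touching nothing.
It also fails if it takes over 109 s, if anything falls off the work surface, if the arm or the gripper's body presses on something with over 40 N, if the wrist force passes 120 N, or if a joint passes its speed limit or range.

## Working session

There is one attempt and no reset: what is moved stays moved. The work goes in short steps, Python scripts to look and compute and a shell command to move; the robot and the scene stay as the last step left them, time stands still between calls to the robot, and variables do not carry over. Pictures are saved under pics/ and viewed, about 12 in all and at most 16, crops included, and the job is handed in when it is done.

```bash
ls; mkdir -p pics
cat > h.py <<'E'
import numpy as np, cv2
from cell import read_state, cams, manip
def K(c):
    f=192/np.tan(np.radians(c["vertical_fov"])/2)
    return np.array([[f,0,c["cx"]],[0,f,c["cy"]],[0,0,1.]])
def ray(c,uv):
    p=cv2.undistortPoints(np.array([[uv]],float),K(c),np.array(c["dist_coeffs"],float))[0,0]
    R=np.array(c["R"]);t=np.array(c["t"])
    return -R.T@t, R.T@np.array([p[0],p[1],1.])
def onz(c,uv,z):
    o,d=ray(c,uv); return o+d*(z-o[2])/d[2]
def proj(c,X):
    R=np.array(c["R"]);t=np.array(c["t"],float)
    return cv2.projectPoints(np.array(X,float).reshape(-1,1,3),cv2.Rodrigues(R)[0],t,K(c),np.array(c["dist_coeffs"],float))[0][:,0]
E
python3 - <<'E'
from h import *
s=read_state();print(s)
for n in("scene","side","wrist"):
    c=cams.get_calibration(n);im=cams.camera(n);cv2.imwrite(f"pics/{n}0.png",im[...,::-1]);print(n,c)
E
```

```text
pics
{'clock': 0.0, 'joints': array([-1.33760681e+00,  3.00497948e-01,  1.52156979e+00, -2.87901741e-05,
        1.32067561e+00, -6.66037318e-02]), 'qd': array([ 2.10977286e-04, -1.31208850e-03,  4.32003684e-04,  1.48182232e-03,
        1.63281279e-07,  3.52407949e-04]), 'effort': array([ 2.47311807e-03, -5.31799042e+01, -3.52732766e+01,  7.09143095e-02,
        2.44248554e-02, -2.98726172e-05]), 'eef_pos': array([ 162.35928358, -525.23479106,  212.87636697]), 'eef_rot': array([-3.14044265e+00, -4.87599905e-05,  2.99800359e-01]), 'wrist_force': array([-0.22998074,  0.62007954, -0.39200355]), 'moment': array([-0.01709828, -0.02639457,  0.03243471]), 'finger_gap': 93.69647542523963}
scene {'vertical_fov': 48.027850275100754, 'cx': 256.6618954157932, 'cy': 202.29090953494023, 'dist_coeffs': array([-0.1161352,  0.       ,  0.       ,  0.       ,  0.       ]), 'R': array([[ 0.24216092,  0.97013613, -0.01392757],
       [ 0.81872709, -0.21202743, -0.53360128],
       [-0.52061891,  0.1178145 , -0.84562149]]), 't': array([-120.01686688, -397.19039437, 1436.86263063])}
side {'vertical_fov': 48.40334697224263, 'cx': 259.8905951528576, 'cy': 198.69292329450633, 'dist_coeffs': array([-0.05256552,  0.        ,  0.        ,  0.        ,  0.        ]), 'R': array([[-8.99322387e-01, -4.37285937e-01,  5.03626482e-04],
       [-3.32613432e-01,  6.83304302e-01, -6.49971949e-01],
       [ 2.83879463e-01, -5.84701838e-01, -7.59958033e-01]]), 't': array([460.06346805, 216.05420359, 872.91676205])}
wrist {'vertical_fov': 64.15539784966411, 'cx': 256.4713910878409, 'cy': 189.42509945360592, 'dist_coeffs': array([-0.02646858,  0.        ,  0.        ,  0.        ,  0.        ]), 'R': array([[ 0.29516776, -0.95544418, -0.0015535 ],
       [-0.91553374, -0.28330241,  0.28554809],
       [-0.27326537, -0.08286231, -0.95836312]]), 't': array([-549.35993556,  -30.91524533,  392.37442889])}
```

View pics/scene0.png

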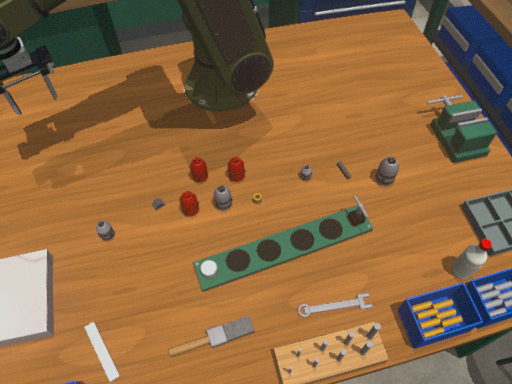

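View pics/side0.png

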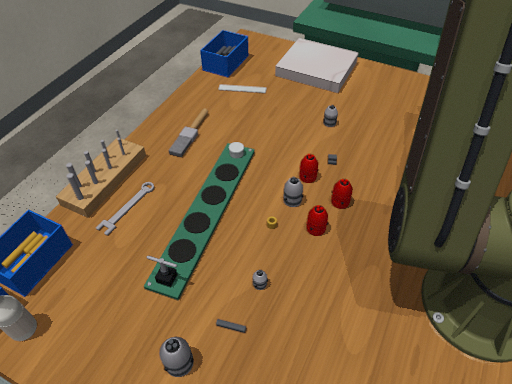

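```bash
cat >> h.py <<'E'
def blobs(im,mode,amin=30,amax=3000):
    h=cv2.cvtColor(im,cv2.COLOR_RGB2HSV).astype(int)
    if mode=="grey": m=(h[...,1]<75)
    if mode=="red": m=((h[...,0]<6)|(h[...,0]>172))&(h[...,1]>170)&(h[...,2]>60)
    if mode=="black": m=(h[...,2]<50)
    m=cv2.morphologyEx(m.astype(np.uint8),cv2.MORPH_CLOSE,np.ones((3,3)))
    out=[]
    for c in cv2.findContours(m,cv2.RETR_EXTERNAL,cv2.CHAIN_APPROX_NONE)[0]:
        a=cv2.contourArea(c)
        if amin<a<amax:
            M=cv2.moments(c);out.append((M["m10"]/a,M["m01"]/a,a,cv2.boundingRect(c)))
    return out
def tri(c1,u1,c2,u2):
    o1,d1=ray(c1,u1);o2,d2=ray(c2,u2)
    A=np.stack([d1,-d2],1);s=np.linalg.lstsq(A,o2-o1,rcond=None)[0]
    p,q=o1+s[0]*d1,o2+s[1]*d2
    return (p+q)/2,np.linalg.norm(p-q)
def near(bl,uv): return min(bl,key=lambda b:np.hypot(b[0]-uv[0],b[1]-uv[1]))
E
python3 - <<'E'
from h import *
np.set_printoptions(precision=1,suppress=True)
a=cv2.imread("pics/scene0.png")[...,::-1].copy();b=cv2.imread("pics/side0.png")[...,::-1].copy()
ca=cams.get_calibration("scene");cb=cams.get_calibration("side")
T=dict(c6=("grey",(306,172),(260,279)),c10=("grey",(105,230),(330,116)),c13=("grey",(222,197),(293,191)),c16=("grey",(387,170),(177,356)),
 r1=("red",(199,168),(342,193)),r2=("red",(236,168),(317,220)),r3=("red",(189,203),(309,168)),
 p0=("black",(330,229),(182,250)),p1=("black",(302,240),(197,222)),p2=("black",(269,250),(213,195)),p3=("black",(237,260),(227,172)))
for k,(m,u,v) in T.items():
    x=near(blobs(a,m),u);y=near(blobs(b,m),v)
    if k[0]=="p": print(k,x,y,onz(ca,x[:2],18),onz(cb,y[:2],18))
    else:
        P,e=tri(ca,x[:2],cb,y[:2]);print(k,x,y,P,e)
E
```

```text
c6 (305.9763113367174, 172.09137055837564, 98.5, (301, 165, 11, 15)) (259.5118483412322, 279.45971563981044, 211.0, (253, 270, 14, 20)) [434.6 159.3  18.6] 0.7525269119397424
c10 (104.51193225558121, 229.92609699769054, 216.5, (96, 221, 18, 19)) (330.35708630245443, 116.05700712589073, 210.5, (324, 105, 14, 22)) [ 483.4 -409.3   23.1] 0.915460773949283
c13 (222.49175500588927, 197.0689045936396, 283.0, (214, 186, 17, 24)) (292.78596087456845, 192.0632911392405, 434.5, (284, 177, 19, 30)) [464.7 -86.4  28.8] 0.8736640414603526
c16 (387.21515508441297, 171.03101688260696, 424.5, (376, 157, 23, 29)) (176.1674394641937, 356.3280096170359, 970.5, (160, 337, 33, 40)) [497.6 376.9  33.6] 0.43990750455559813
r1 (198.6987951807229, 169.1091030789826, 249.0, (191, 158, 16, 23)) (341.5092487731219, 193.7678369195923, 441.5, (332, 179, 20, 30)) [ 356.3 -132.6   29.5] 1.3382778920196663
r2 (236.19530102790011, 168.13142437591776, 227.0, (229, 157, 15, 24)) (316.8766233766234, 220.63239538239537, 462.0, (307, 205, 21, 31)) [380.4 -29.5  30.1] 1.4414844249213479
r3 (189.40133333333333, 202.58333333333331, 250.0, (181, 192, 17, 23)) (308.4342388960759, 168.65588615782664, 386.5, (300, 154, 18, 29)) [ 459.9 -176.2   29.4] 0.6060953194651062
p0 (457.08117443868736, 140.58031088082902, 96.5, (452, 132, 12, 19)) (181.80443475099963, 250.52526354053072, 458.5, (169, 239, 27, 24)) [434.4 643.3  18. ] [620.  169.4  18. ]
p1 (247.4804625199362, 74.42902711323764, 836.0, (231, 56, 38, 39)) (196.67012089810015, 222.52072538860102, 386.0, (184, 213, 26, 20)) [-4.5 93.2 18. ] [631.   88.7  18. ]
p2 (247.4804625199362, 74.42902711323764, 836.0, (231, 56, 38, 39)) (213.23219814241486, 194.88080495356039, 323.0, (202, 186, 24, 19)) [-4.5 93.2 18. ] [639.   -1.7  18. ]
p3 (247.4804625199362, 74.42902711323764, 836.0, (231, 56, 38, 39)) (226.56284153005464, 172.19793564055857, 274.5, (216, 164, 23, 17)) [-4.5 93.2 18. ] [646.8 -83.3  18. ]
```

View pics/wrist0.png

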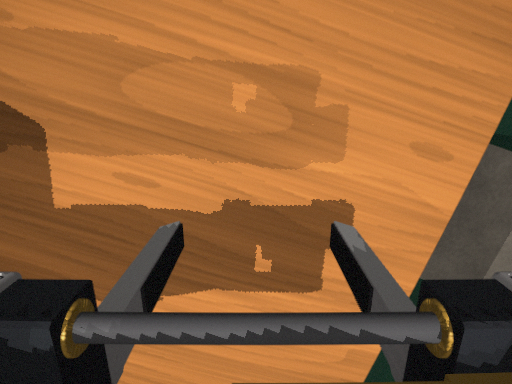

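```bash
cat >> h.py <<'E'
from scipy.spatial.transform import Rotation as Ro
def rel(x,y,z,yaw=96.1):
    s=read_state();R=Ro.from_euler("xyz",s["eef_rot"])
    d=R.inv().apply(np.array([x,y,z])-s["eef_pos"])/1000
    t=(np.degrees(s["eef_rot"][2])-yaw+180)%360-180
    print("at",np.round(s["eef_pos"],1),"rpy",np.round(np.degrees(s["eef_rot"]),1),"t",s["clock"],"-> row",np.round(d,4),"turn",round(t,1))
E
python3 - <<'E'
from h import *
np.set_printoptions(precision=1,suppress=True)
s=read_state();R=Ro.from_euler("xyz",s["eef_rot"]);c=cams.get_calibration("wrist")
o,d=ray(c,(256,192));print("cam in tool",R.inv().apply(o-s["eef_pos"]),R.inv().apply(d))
print("tcp px",proj(c,s["eef_pos"]))
rel(483,-409,220)
a=cv2.imread("pics/scene0.png")[...,::-1].copy();ca=cams.get_calibration("scene")
h=cv2.cvtColor(a,cv2.COLOR_RGB2HSV)
for u in((330,229),(302,240),(269,250),(237,260),(285,245),(208,268)):
    print(u,h[u[1],u[0]],onz(ca,u,18))
E
```

```text
cam in tool [  82.3    0.  -171.1] [-0.3 -0.   1. ]
tcp px [[256.6 238.5]]
at [ 162.4 -525.3  213. ] rpy [-179.9   -0.    17.2] t 0.15 -> row [ 0.3 -0.  -0. ] turn -78.9
(330, 229) [23 73 59] [624.3 164.7  18. ]
(302, 240) [17 81 60] [636.6  84.6  18. ]
(269, 250) [23 66 62] [642.9  -4.4  18. ]
(237, 260) [19 68 64] [649.8 -88.8  18. ]
(285, 245) [ 71  97 126] [639.4  38.6  18. ]
(208, 268) [105   2 220] [ 653.3 -163.3   18. ]
```

```bash
sed -i 's/np.round(d,4)/[f"{v:.4f}" for v in d]/' h.py
python3 -m handwheel '[[0.02,0,0,-5],[0.06,-0.003,0,-15],[0.11,-0.005,0,-25],[0.16,-0.008,0,-35],[0.2,-0.01,0,-43]]' 0 30; python3 -c "
from h import *
rel(483,-409,200)"
```

```text
clock: 0.78
eef_pos: [352.1, -455.7, 212.8]
eef_rot: [-3.141, -0.001, 1.056]
wrist_force: [0.1, 0.3, 1.0]
finger_gap: 93.9
at [ 352.1 -455.7  212.8] rpy [-1.799e+02 -1.000e-01  6.050e+01] t 0.775 -> row ['0.1051', '0.0910', '0.0128'] turn -35.6
```

```bash
python3 -m handwheel '[[0.035,0.03,0,-10],[0.07,0.06,0.01,-20],[0.095,0.085,0.013,-29],[0.105,0.091,0.013,-35.6],[0.105,0.091,0.013,-35.6]]'
cat > look.py <<'E'
from h import *
import sys
# look.py name mode h x y z: picture; blobs; expected px of the body at x,y
n=sys.argv[1]; c=cams.get_calibration("wrist"); im=cams.camera("wrist")
cv2.imwrite(f"pics/{n}.png",im[...,::-1])
for mode in sys.argv[2].split(","):
  for b in blobs(im,mode,150,60000):
    print(mode,np.round(b[:3]),b[3],"z:",sys.argv[3],np.round(onz(c,b[:2],float(sys.argv[3])),1))
E
python3 look.py c10 grey 26
python3 -c "
from h import *
rel(483,-409,100)"
```

```text
clock: 1.4
eef_pos: [483.4, -408.6, 199.3]
eef_rot: [-3.141, -0.002, 1.678]
wrist_force: [0.3, 0.2, -0.9]
finger_gap: 94.2
grey [  262.   324. 46312.] (0, 221, 512, 163) z: 26 [ 511.8 -614.9   26. ]
grey [ 470.  226. 1392.] (429, 209, 83, 36) z: 26 [ 751.2 -446.4   26. ]
grey [257. 175. 984.] (241, 156, 33, 39) z: 26 [ 482.7 -409.9   26. ]
grey [217.  35. 576.] (204, 18, 27, 34) z: 26 [ 425.8 -267.1   26. ]
at [ 482.9 -409.   199.5] rpy [-1.8e+02 -1.0e-01  9.6e+01] t 1.45 -> row ['-0.0002', '0.0002', '0.0995'] turn -0.1
```

View pics/c10.png

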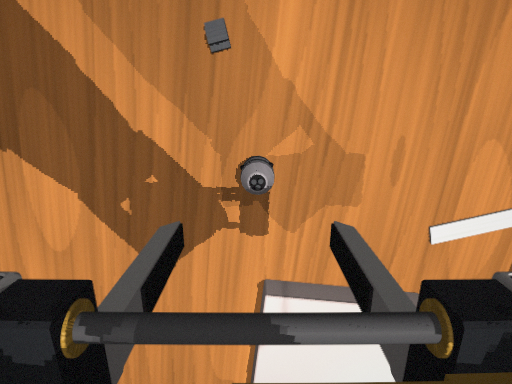

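```bash
python3 -m handwheel '[[-0.001,0,0.045,0],[-0.001,0,0.1,0],[-0.001,0,0.15,0],[-0.001,0,0.178,0],[-0.001,0,0.1855,0]]'
python3 -m handwheel '[[0,0,0,0],[0,0,0,0],[0,0,0,0],[0,0,0,0],[0,0,0,0]]' 1 50
python3 -c "
from h import *
rel(482.8,-409.7,14)"
```

```text
clock: 2.08
eef_pos: [481.5, -409.7, 12.5]
eef_rot: [-3.139, -0.004, 1.672]
wrist_force: [0.2, 0.6, 0.6]
finger_gap: 94.1
clock: 2.7
eef_pos: [481.6, -409.7, 12.8]
eef_rot: [-3.139, -0.003, 1.672]
wrist_force: [0.4, -1.1, 0.5]
finger_gap: 47.2
at [ 481.6 -409.7   12.8] rpy [-179.9   -0.2   95.8] t 2.7 -> row ['-0.0001', '0.0012', '-0.0012'] turn -0.3
```

```bash
python3 -m handwheel '[[0,0.001,-0.001,0],[0,0.001,-0.001,0],[0,0.001,-0.001,0],[0,0.001,-0.001,0]]' 1 50
python3 -m handwheel '[[0,0,-0.01,0],[0,0,-0.03,0],[0,0,-0.06,0],[0,0,-0.085,0],[0,0,-0.09,0]]'
python3 -c "
from h import *
rel(640,-60,250)"
```

```text
clock: 3.2
eef_pos: [482.6, -409.6, 13.7]
eef_rot: [-3.139, -0.003, 1.672]
wrist_force: [0.6, -0.3, -1.5]
finger_gap: 37.4
clock: 3.82
eef_pos: [483.5, -410.5, 106.6]
eef_rot: [3.141, -0.0, 1.672]
wrist_force: [0.9, 0.3, -2.4]
finger_gap: 37.1
at [ 483.5 -410.5  106.6] rpy [180.   -0.   95.8] t 3.825 -> row ['0.3329', '0.1912', '-0.1432'] turn -0.3
```

```bash
python3 -m handwheel '[[0.02,0.012,-0.02,0],[0.055,0.032,-0.05,0],[0.095,0.055,-0.08,0],[0.135,0.08,-0.11,0],[0.175,0.105,-0.135,0]]'
python3 -m handwheel '[[0.04,0.022,-0.008,0],[0.08,0.044,-0.008,0],[0.12,0.066,-0.008,0],[0.145,0.08,-0.008,0],[0.155,0.086,-0.008,0]]'
python3 look.py rack black 18
python3 -c "
from h import *
rel(640,-60,250)"
```

```text
clock: 4.45
eef_pos: [570.8, -223.2, 243.6]
eef_rot: [3.141, -0.0, 1.673]
wrist_force: [0.1, -0.0, -3.2]
finger_gap: 37.1
clock: 5.08
eef_pos: [640.8, -57.9, 251.8]
eef_rot: [3.141, -0.0, 1.675]
wrist_force: [-0.3, -0.3, -3.0]
finger_gap: 36.9
black [ 381.  320. 5526.] (317, 281, 195, 103) z: 18 [ 863.9 -290.7   18. ]
black [  128.   332. 10166.] (0, 266, 196, 118) z: 18 [ 462.2 -356.5   18. ]
black [109. 181. 180.] (100, 174, 17, 16) z: 18 [ 440.1 -104.4   18. ]
black [ 256.  260. 9636.] (184, 163, 146, 160) z: 18 [ 654.1 -204.1   18. ]
black [258. 132. 714.] (238, 114, 45, 33) z: 18 [636.7 -16.6  18. ]
black [ 266.   47. 1331.] (238, 22, 49, 52) z: 18 [635.7  86.1  18. ]
at [641.  -57.8 251.7] rpy [180.  -0.  96.] t 5.125 -> row ['-0.0021', '-0.0012', '0.0017'] turn -0.1
```

View pics/rack.png

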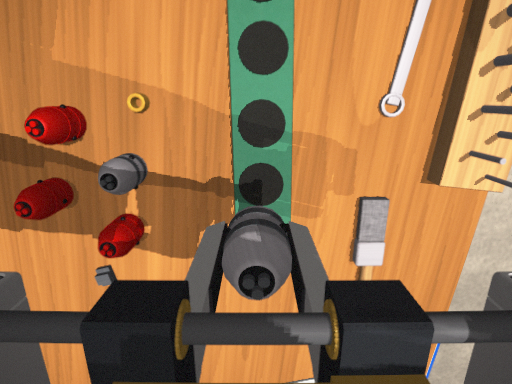

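```bash
python3 -m handwheel '[[0.02,0,0,0],[0.05,0,0,0],[0.07,0,0,0],[0.075,0,0,0],[0.075,0,0,0]]'
cat > pads.py <<'E'
from h import *
import sys
c=cams.get_calibration("wrist"); im=cams.camera("wrist"); cv2.imwrite(f"pics/{sys.argv[1]}.png",im[...,::-1])
h=cv2.cvtColor(im,cv2.COLOR_RGB2HSV).astype(int)
m=((h[...,1]<110)&(h[...,2]<85)).astype(np.uint8)
m=cv2.morphologyEx(m,cv2.MORPH_OPEN,np.ones((5,5)))
for k in cv2.findContours(m,cv2.RETR_EXTERNAL,cv2.CHAIN_APPROX_NONE)[0]:
    if 600<cv2.contourArea(k)<6000:
        pts=np.array([onz(c,p,18)[:2] for p in k[:,0].astype(float)])
        e=cv2.fitEllipse(pts.astype(np.float32));print(cv2.boundingRect(k),np.round(e[0],1),"dia",np.round(e[1],1))
for u in((263,47),(240,110)):print(h[u[1],u[0]])
E
python3 pads.py pads1; python3 -c "
from h import *
rel(635,87,120)"
```

```text
clock: 5.75
eef_pos: [633.2, 16.5, 251.8]
eef_rot: [3.141, -0.0, 1.675]
wrist_force: [0.5, -0.8, -2.6]
finger_gap: 36.9
(182, 284, 148, 97) [ 638.6 -257.7] dia [152.1 243. ]
(239, 266, 34, 33) [ 650.9 -167. ] dia [46.7 54.8]
(220, 206, 76, 49) [ 646.3 -106.6] dia [ 98.8 109.7]
(239, 158, 44, 43) [640.   -5.4] dia [59.3 60.2]
(239, 87, 47, 48) [632.1  84.8] dia [59.6 60.1]
(235, 15, 50, 54) [620.8 165.5] dia [59.6 59.9]
[ 9 36 49]
[30 31 50]
at [633.2  16.2 251.8] rpy [180.   -0.   95.9] t 5.8 -> row ['0.0702', '0.0090', '0.1318'] turn -0.2
```

View pics/pads1.png

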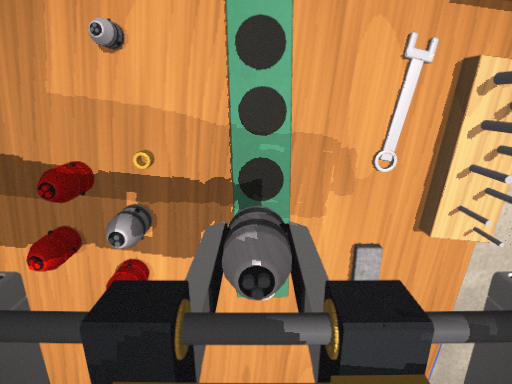

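```bash
python3 -m handwheel '[[0.012,0.001,0.02,0],[0.03,0.003,0.06,0],[0.05,0.005,0.1,0],[0.063,0.006,0.14,0],[0.068,0.006,0.152,0]]'
python3 pads.py pads2; python3 -c "
from h import *
rel(632.1,84.8,33)"
```

```text
clock: 6.42
eef_pos: [631.4, 84.2, 97.4]
eef_rot: [-3.139, -0.0, 1.674]
wrist_force: [0.3, -0.4, -2.9]
finger_gap: 37.0
(224, 164, 72, 82) [635.2  83.9] dia [54.4 77.7]
(218, 59, 77, 80) [621.2 165.9] dia [59.9 60. ]
[ 75 117 181]
[30 35 59]
at [631.5  84.5  97.5] rpy [-179.9   -0.    95.9] t 6.475 -> row ['0.0003', '0.0008', '0.0645'] turn -0.2
```

```bash
python3 -m handwheel '[[0,0.001,0.02,0],[0,0.001,0.04,0],[0,0.001,0.055,0],[0,0.001,0.062,0],[0,0.001,0.0645,0]]'
python3 -m handwheel '[[0,0,0,0],[0,0,0,0]]'; python3 -c "
from h import *
rel(632.1,84.8,32.5)"
```

```text
clock: 7.1
eef_pos: [632.4, 84.5, 32.8]
eef_rot: [-3.139, -0.0, 1.674]
wrist_force: [0.1, -0.1, -3.1]
finger_gap: 37.3
clock: 7.35
eef_pos: [632.7, 84.6, 33.3]
eef_rot: [-3.14, -0.0, 1.674]
wrist_force: [-0.6, 0.2, -2.5]
finger_gap: 37.1
at [632.7  84.6  33.3] rpy [-179.9   -0.    95.9] t 7.35 -> row ['0.0003', '-0.0006', '0.0008'] turn -0.2
```

```bash
python3 -m handwheel '[[0,-0.0005,0.001,0],[0,-0.0005,0.0015,0],[0,-0.0005,0.0015,0]]'
```

```text
clock: 7.72
eef_pos: [632.2, 84.6, 31.8]
eef_rot: [-3.14, -0.0, 1.674]
wrist_force: [-0.3, -1.0, -3.0]
finger_gap: 37.0
```

```bash
python3 -m handwheel '[[0,0,0.0007,0],[0,0,0.0012,0],[0,0,0.0012,0]]'
```

```text
clock: 8.1
eef_pos: [632.3, 84.5, 31.6]
eef_rot: [-3.14, -0.0, 1.674]
wrist_force: [-4.3, -1.3, 7.9]
finger_gap: 37.3
```

```bash
python3 -m handwheel '[[0,0,-0.0004,0],[0,0,-0.0004,0],[0,0,-0.0004,0],[0,0,-0.0004,0],[0,0,-0.0004,0]]' 0 50
python3 -m handwheel '[[0,0,-0.02,0],[0,0,-0.06,0],[0,0,-0.11,0],[0,0,-0.15,0],[0,0,-0.165,0]]'
python3 -c "
from h import *
rel(434.6,159.3,180)"
```

```text
clock: 8.72
eef_pos: [632.3, 84.5, 31.9]
eef_rot: [-3.14, -0.0, 1.674]
wrist_force: [0.1, 0.3, -0.2]
finger_gap: 83.8
clock: 9.35
eef_pos: [633.2, 84.6, 200.8]
eef_rot: [3.138, -0.0, 1.674]
wrist_force: [0.2, -0.5, -0.1]
finger_gap: 94.3
at [633.2  84.6 200.8] rpy [179.8  -0.   95.9] t 9.35 -> row ['0.0948', '-0.1899', '0.0202'] turn -0.2
```

```bash
python3 -m handwheel '[[0.02,-0.04,0,0],[0.05,-0.1,0.01,0],[0.08,-0.16,0.02,0],[0.095,-0.19,0.02,0],[0.095,-0.19,0.02,0]]'
python3 look.py c6 grey 20
python3 -c "
from h import *
rel(434.6,159.3,12)"
```

```text
clock: 9.98
eef_pos: [432.4, 160.1, 180.1]
eef_rot: [3.139, -0.0, 1.676]
wrist_force: [-0.1, -0.3, 0.4]
finger_gap: 94.1
grey [  261.   318. 42280.] (0, 221, 512, 163) z: 20 [457.3 -27.6  20. ]
grey [259. 179. 650.] (245, 164, 28, 31) z: 20 [434.5 157.3  20. ]
grey [ 422.  187. 2022.] (395, 162, 54, 51) z: 20 [619.3 167.3  20. ]
grey [ 447.  124. 1726.] (414, 106, 95, 34) z: 20 [628.8 239.5  20. ]
grey [278.  75. 592.] (251, 68, 56, 16) z: 20 [442.5 268.1  20. ]
at [433.8 159.8 180.4] rpy [179.8  -0.   96. ] t 10.025 -> row ['-0.0006', '0.0001', '0.1684'] turn -0.1
```

View pics/c6.png

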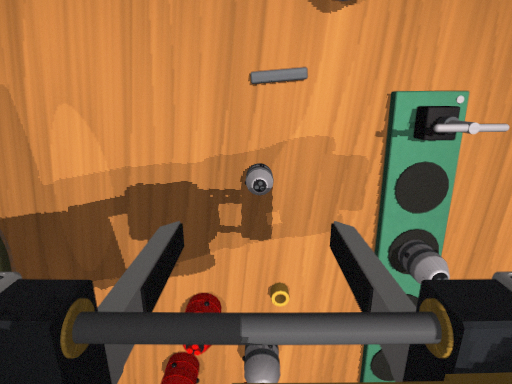

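```bash
python3 -m handwheel '[[-0.002,0,0.04,0],[-0.002,0,0.09,0],[-0.002,0,0.135,0],[-0.002,0,0.16,0],[-0.002,0,0.168,0]]'
python3 -m handwheel '[[0,0,0,0],[0,0,0,0],[0,0,0,0],[0,0,0,0],[0,0,0,0]]' 1 40
python3 -m handwheel '[[0,0,0,0],[0,0,0,0],[0,0,0,0],[0,0,0,0],[0,0,0,0]]'
python3 -c "
from h import *
rel(434.6,157.8,12)"
```

```text
clock: 10.65
eef_pos: [434.6, 157.3, 10.8]
eef_rot: [3.141, 0.0, 1.675]
wrist_force: [0.6, 0.7, -0.0]
finger_gap: 94.2
clock: 11.28
eef_pos: [434.7, 157.3, 11.0]
eef_rot: [3.14, 0.0, 1.675]
wrist_force: [-0.7, -0.2, 0.7]
finger_gap: 47.4
clock: 11.9
eef_pos: [434.8, 157.4, 11.1]
eef_rot: [3.14, 0.0, 1.675]
wrist_force: [1.0, -0.1, 1.5]
finger_gap: 29.1
at [434.8 157.4  11.1] rpy [179.9   0.   96. ] t 11.9 -> row ['0.0005', '-0.0001', '-0.0009'] turn -0.1
```

```bash
python3 -m handwheel '[[0,0,-0.01,0],[0,0,-0.04,0],[0,0,-0.08,0],[0,0,-0.11,0],[0,0,-0.12,0]]'
python3 -c "
from h import *
rel(621,165.7,110)"
```

```text
clock: 12.52
eef_pos: [435.0, 157.5, 132.9]
eef_rot: [3.137, -0.0, 1.675]
wrist_force: [-0.5, -0.1, -1.1]
finger_gap: 29.1
at [435.  157.5 132.9] rpy [179.8  -0.   96. ] t 12.525 -> row ['-0.0112', '0.1857', '0.0237'] turn -0.1
```

```bash
python3 -m handwheel '[[-0.002,0.03,0,0],[-0.005,0.08,0,0],[-0.008,0.13,0,0],[-0.011,0.17,0,0],[-0.011,0.186,0.005,0]]'
python3 -m handwheel '[[0,0,0,0],[0,0,0,0]]'
python3 -c "
from h import *
rel(621,165.7,29)"
```

```text
clock: 13.15
eef_pos: [622.4, 165.6, 127.1]
eef_rot: [3.139, -0.0, 1.674]
wrist_force: [-0.2, 0.0, -0.9]
finger_gap: 29.2
clock: 13.4
eef_pos: [621.6, 165.5, 126.4]
eef_rot: [3.14, 0.0, 1.674]
wrist_force: [-0.2, 0.4, -0.9]
finger_gap: 29.4
at [621.6 165.5 126.4] rpy [179.9   0.   95.9] t 13.4 -> row ['0.0003', '-0.0007', '0.0974'] turn -0.2
```

```bash
python3 -m handwheel '[[0,-0.001,0.025,0],[0,-0.001,0.055,0],[0,-0.001,0.08,0],[0,-0.001,0.092,0],[0,-0.001,0.095,0]]'
python3 -m handwheel '[[0,0,0,0],[0,0,0,0]]'
python3 -c "
from h import *
rel(621,165.7,29)"
```

```text
clock: 14.02
eef_pos: [620.4, 165.4, 31.5]
eef_rot: [3.14, 0.0, 1.675]
wrist_force: [0.4, 0.0, -0.7]
finger_gap: 28.7
clock: 14.28
eef_pos: [620.8, 165.5, 32.5]
eef_rot: [3.139, -0.0, 1.674]
wrist_force: [-0.0, -0.3, -1.6]
finger_gap: 28.9
at [620.8 165.5  32.5] rpy [179.9  -0.   95.9] t 14.275 -> row ['0.0002', '0.0002', '0.0035'] turn -0.2
```

```bash
python3 -m handwheel '[[0,0,0.0015,0],[0,0,0.0025,0],[0,0,0.0032,0],[0,0,0.0032,0]]'
```

```text
clock: 14.78
eef_pos: [620.8, 165.5, 29.2]
eef_rot: [3.139, 0.0, 1.675]
wrist_force: [-0.1, 0.1, -1.8]
finger_gap: 29.5
```

```bash
python3 -m handwheel '[[0,0,0.0006,0],[0,0,0.001,0],[0,0,0.001,0]]'
```

```text
clock: 15.15
eef_pos: [620.9, 165.6, 29.1]
eef_rot: [3.139, 0.0, 1.675]
wrist_force: [-4.7, -0.9, 8.7]
finger_gap: 28.9
```

```bash
python3 -m handwheel '[[0,0,-0.0004,0],[0,0,-0.0004,0],[0,0,-0.0004,0],[0,0,-0.0004,0],[0,0,-0.0004,0]]' 0 50
python3 -m handwheel '[[0,0,-0.02,0],[0,0,-0.06,0],[0,0,-0.11,0],[0,0,-0.16,0],[0,0,-0.18,0]]'
python3 -c "
from h import *
rel(497.6,376.9,215)"
```

```text
clock: 15.78
eef_pos: [620.9, 165.6, 29.4]
eef_rot: [3.139, 0.0, 1.675]
wrist_force: [-0.2, -1.2, 0.8]
finger_gap: 75.8
clock: 16.4
eef_pos: [621.1, 165.7, 214.7]
eef_rot: [3.133, -0.001, 1.675]
wrist_force: [-0.3, 0.9, -1.1]
finger_gap: 94.0
at [621.1 165.7 214.7] rpy [179.5  -0.   95.9] t 16.4 -> row ['0.2229', '-0.1009', '-0.0010'] turn -0.2
```

```bash
python3 -m handwheel '[[0.04,-0.02,0,0],[0.09,-0.04,0,0],[0.14,-0.065,0,0],[0.19,-0.085,0,0],[0.218,-0.1,0,0]]'
python3 -m handwheel '[[0.003,0,0,0],[0.003,0,0,0]]'
python3 look.py c16 grey 38
python3 -c "
from h import *
rel(497.6,376.9,22)"
```

```text
clock: 17.02
eef_pos: [497.6, 374.2, 215.6]
eef_rot: [3.132, -0.001, 1.676]
wrist_force: [0.5, -0.2, 0.2]
finger_gap: 93.6
clock: 17.27
eef_pos: [497.7, 376.8, 216.7]
eef_rot: [3.131, -0.002, 1.676]
wrist_force: [-0.1, -0.6, -0.5]
finger_gap: 94.2
grey [  255.   319. 41372.] (0, 221, 512, 163) z: 38 [517.9 172.2  38. ]
grey [ 255.  175. 1971.] (231, 148, 49, 54) z: 38 [496.8 374.2  38. ]
grey [501. 131. 726.] (488, 109, 24, 44) z: 38 [775.1 455.5  38. ]
grey [ 457.   21. 4798.] (393, 0, 119, 51) z: 38 [690.5 561.2  38. ]
at [497.9 376.4 216.4] rpy [ 1.794e+02 -1.000e-01  9.600e+01] t 17.325 -> row ['0.0002', '-0.0023', '0.1943'] turn -0.1
```

View pics/c16.png

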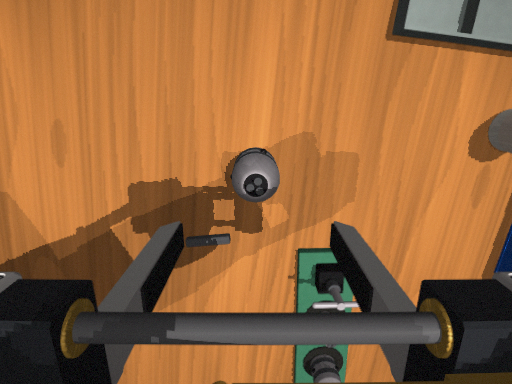

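```bash
python3 -m handwheel '[[-0.001,0,0.045,0],[-0.001,-0.001,0.1,0],[-0.001,-0.002,0.15,0],[-0.001,-0.003,0.185,0],[-0.001,-0.003,0.194,0]]'
python3 -m handwheel '[[0,0,0,0],[0,0,0,0],[0,0,0,0],[0,0,0,0],[0,0,0,0]]' 1 60
python3 -m handwheel '[[0,0,0,0],[0,0,0,0],[0,0,0,0]]'
python3 -c "
from h import *
rel(497,375.5,22)"
```

```text
clock: 17.95
eef_pos: [496.9, 374.1, 20.5]
eef_rot: [3.134, -0.0, 1.674]
wrist_force: [0.1, 1.2, 0.4]
finger_gap: 94.1
clock: 18.58
eef_pos: [497.5, 374.4, 21.3]
eef_rot: [3.132, -0.001, 1.674]
wrist_force: [2.0, 0.4, 3.9]
finger_gap: 52.9
clock: 18.95
eef_pos: [497.5, 374.4, 21.3]
eef_rot: [3.132, -0.001, 1.674]
wrist_force: [0.6, 0.5, 1.3]
finger_gap: 53.1
at [497.5 374.4  21.3] rpy [179.5  -0.   95.9] t 18.95 -> row ['0.0011', '-0.0004', '-0.0007'] turn -0.2
```

```bash
python3 -m handwheel '[[0,0,-0.01,0],[0,0,-0.04,0],[0,0,-0.08,0],[0,0,-0.125,0],[0,0,-0.165,0]]'
python3 - <<'E'
from h import *
rel(647,-85,210)
for n in("scene","side"):
    im=cv2.imread(f"pics/{n}0.png")[...,::-1].copy();c=cams.get_calibration(n)
    h=cv2.cvtColor(im,cv2.COLOR_RGB2HSV).astype(int)
    m=((h[...,1]<110)&(h[...,2]<85)).astype(np.uint8)
    for k in cv2.findContours(m,cv2.RETR_EXTERNAL,cv2.CHAIN_APPROX_NONE)[0]:
        if 150<cv2.contourArea(k)<700:
            pts=np.array([onz(c,p,18)[:2] for p in k[:,0].astype(float)])
            e=cv2.fitEllipse(pts.astype(np.float32))
            if 45<e[1][0]<70: print(n,np.round(e[0],1),np.round(e[1],1))
E
```

```text
clock: 19.58
eef_pos: [495.5, 373.9, 187.9]
eef_rot: [3.133, -0.0, 1.674]
wrist_force: [-0.3, 0.6, -5.9]
finger_gap: 53.0
at [495.5 373.9 187.9] rpy [179.5  -0.   95.9] t 19.575 -> row ['-0.4721', '0.1035', '-0.0215'] turn -0.2
scene [649.8 -87.5] [57.6 58.8]
scene [642.   -5.6] [57.8 59.5]
scene [633.8  84.9] [57.9 59.1]
scene [622.8 165.8] [57.8 59.1]
scene [606.4 241.2] [47.5 51.6]
side [504.5 371.5] [52.4 78.5]
side [620.9 168.4] [59.3 60.3]
side [632.3  87.4] [58.8 59.9]
side [640.   -2.9] [58.8 60. ]
side [648.1 -84.5] [58.3 59.6]
```

```bash
python3 -m handwheel '[[-0.02,0.005,-0.01,0],[-0.06,0.015,-0.02,0],[-0.11,0.025,-0.02,0],[-0.16,0.035,-0.02,0],[-0.21,0.045,-0.02,0]]'
python3 -m handwheel '[[-0.045,0.01,0,0],[-0.095,0.02,0,0],[-0.145,0.03,0,0],[-0.19,0.04,0,0],[-0.225,0.05,0,0]]'
python3 -c "
from h import *
rel(648,-87,110)"
```

```text
clock: 20.2
eef_pos: [561.3, 166.9, 206.7]
eef_rot: [3.136, 0.0, 1.674]
wrist_force: [0.3, 1.6, -5.8]
finger_gap: 53.1
clock: 20.82
eef_pos: [633.5, -54.7, 205.4]
eef_rot: [3.139, -0.001, 1.672]
wrist_force: [0.4, 0.4, -5.0]
finger_gap: 52.9
at [633.5 -54.7 205.4] rpy [179.8  -0.   95.8] t 20.825 -> row ['-0.0337', '0.0109', '0.0954'] turn -0.3
```

```bash
python3 -m handwheel '[[-0.01,0.003,0.01,-0.3],[-0.02,0.007,0.035,-0.3],[-0.03,0.011,0.065,-0.3],[-0.034,0.011,0.09,-0.3],[-0.034,0.011,0.095,-0.3]]'
python3 -m handwheel '[[0,0,0,0],[0,0,0,0]]'
python3 -c "
from h import *
rel(648,-87,42)"
```

```text
clock: 21.45
eef_pos: [646.5, -87.1, 107.3]
eef_rot: [-3.139, -0.002, 1.678]
wrist_force: [0.8, -0.0, -4.3]
finger_gap: 53.0
clock: 21.7
eef_pos: [646.6, -86.9, 108.1]
eef_rot: [-3.14, -0.002, 1.678]
wrist_force: [0.3, -0.1, -5.4]
finger_gap: 52.8
at [646.6 -86.9 108.1] rpy [-1.799e+02 -1.000e-01  9.610e+01] t 21.7 -> row ['-0.0004', '0.0015', '0.0661'] turn 0.0
```

```bash
python3 -m handwheel '[[0,0.0015,0.02,0],[0,0.0015,0.04,0],[0,0.0015,0.055,0],[0,0.0015,0.062,0],[0,0.0015,0.065,0]]'
python3 -m handwheel '[[0,0,0,0],[0,0,0,0]]'
python3 -c "
from h import *
rel(648,-87,39.7)"
```

```text
clock: 22.32
eef_pos: [647.9, -86.6, 42.7]
eef_rot: [-3.14, -0.002, 1.678]
wrist_force: [1.0, -0.2, -5.3]
finger_gap: 52.9
clock: 22.58
eef_pos: [648.2, -86.7, 43.2]
eef_rot: [-3.141, -0.002, 1.678]
wrist_force: [0.6, 0.7, -5.8]
finger_gap: 53.0
at [648.2 -86.7  43.2] rpy [-1.799e+02 -1.000e-01  9.610e+01] t 22.575 -> row ['-0.0003', '-0.0003', '0.0035'] turn 0.0
```

```bash
python3 -m handwheel '[[0,0,0.0015,0],[0,0,0.0025,0],[0,0,0.0035,0],[0,0,0.0035,0]]'
```

```text
clock: 23.08
eef_pos: [648.2, -86.7, 39.6]
eef_rot: [-3.14, -0.002, 1.678]
wrist_force: [-0.9, -0.1, -5.5]
finger_gap: 53.0
```

```bash
python3 -m handwheel '[[0,0,0.0006,0],[0,0,0.001,0],[0,0,0.001,0]]'
```

```text
clock: 23.45
eef_pos: [648.2, -86.7, 39.2]
eef_rot: [-3.141, -0.002, 1.678]
wrist_force: [-5.1, 0.5, 4.0]
finger_gap: 53.1
```

```bash
python3 -m handwheel '[[0,0,-0.0002,0],[0,0,-0.0002,0],[0,0,-0.0002,0],[0,0,-0.0002,0],[0,0,-0.0002,0]]' 0 60
python3 -m handwheel '[[0,0,-0.02,0],[0,0,-0.06,0],[0,0,-0.11,0],[0,0,-0.15,0],[0,0,-0.165,0]]'
python3 -c "
from h import *
rel(464.7,-86.4,205)"
```

```text
clock: 24.08
eef_pos: [648.3, -86.7, 39.4]
eef_rot: [-3.141, -0.002, 1.678]
wrist_force: [-0.3, 0.8, -0.2]
finger_gap: 94.2
clock: 24.7
eef_pos: [649.1, -87.0, 208.3]
eef_rot: [3.138, -0.0, 1.678]
wrist_force: [0.8, -0.3, -1.1]
finger_gap: 94.1
at [649.1 -87.  208.3] rpy [179.8  -0.   96.1] t 24.7 -> row ['0.0203', '-0.1832', '0.0026'] turn 0.0
```

```bash
python3 -m handwheel '[[0.004,-0.04,0,0],[0.01,-0.09,0,0],[0.015,-0.14,0,0],[0.02,-0.18,0.003,0],[0.02,-0.183,0.003,0]]'
python3 look.py c13 grey,red 32
python3 -c "
from h import *
rel(464.7,-86.4,18)"
```

```text
clock: 25.32
eef_pos: [463.3, -86.6, 204.6]
eef_rot: [3.138, -0.0, 1.677]
wrist_force: [0.5, 0.5, 0.8]
finger_gap: 94.3
grey [215. 289. 329.] (205, 277, 21, 23) z: 32 [ 425.  -244.7   32. ]
grey [ 405.  247. 1000.] (386, 229, 39, 37) z: 32 [ 657.5 -160.8   32. ]
grey [  256.   318. 39039.] (0, 202, 512, 182) z: 32 [ 483.4 -284.8   32. ]
grey [ 422.  195. 3472.] (382, 163, 80, 63) z: 32 [660.4 -91.6  32. ]
grey [ 258.  175. 1477.] (237, 152, 42, 47) z: 32 [464.2 -88.5  32. ]
grey [ 417.  118. 2120.] (391, 92, 52, 54) z: 32 [632.   -5.2  32. ]
grey [ 436.   30. 3192.] (402, 2, 74, 62) z: 32 [630.3  84.3  32. ]
red [ 246.  245. 1520.] (228, 220, 38, 52) z: 32 [ 459.8 -178.4   32. ]
red [ 163.  203. 1614.] (139, 179, 49, 49) z: 32 [ 355.9 -134.1   32. ]
red [ 187.  118. 1652.] (163, 97, 49, 45) z: 32 [380.1 -32.5  32. ]
at [464.4 -86.8 204.9] rpy [179.8  -0.   96.1] t 25.375 -> row ['0.0003', '-0.0004', '0.1869'] turn 0.0
```

View pics/c13.png

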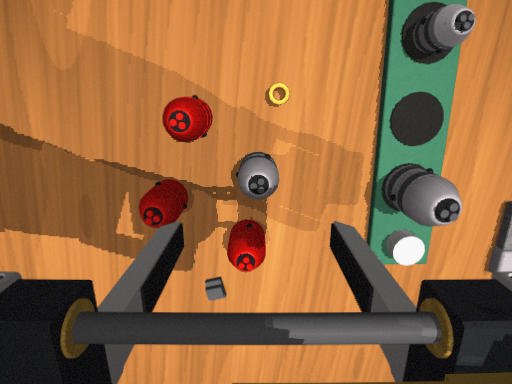

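```bash
python3 -m handwheel '[[-0.001,0,0.045,0],[-0.001,0,0.1,0],[-0.001,0,0.15,0],[-0.001,0,0.18,0],[-0.001,0,0.187,0]]'
python3 -m handwheel '[[0,0,0,0],[0,0,0,0],[0,0,0,0],[0,0,0,0],[0,0,0,0]]' 1 55
python3 -m handwheel '[[0,0,0,0],[0,0,0,0],[0,0,0,0]]'
python3 -m handwheel '[[0,0,-0.01,0],[0,0,-0.04,0],[0,0,-0.08,0],[0,0,-0.12,0],[0,0,-0.14,0]]'
python3 -c "
from h import *
rel(640.2,-5.3,150)"
```

```text
clock: 26.0
eef_pos: [465.0, -87.4, 16.0]
eef_rot: [3.141, -0.001, 1.678]
wrist_force: [-0.3, -1.0, 0.8]
finger_gap: 94.0
clock: 26.62
eef_pos: [465.2, -87.5, 16.3]
eef_rot: [3.14, -0.001, 1.678]
wrist_force: [0.7, 0.1, -0.4]
finger_gap: 47.5
clock: 27.0
eef_pos: [465.2, -87.5, 16.3]
eef_rot: [3.14, -0.001, 1.678]
wrist_force: [1.0, -0.5, -0.2]
finger_gap: 45.1
clock: 27.62
eef_pos: [465.2, -87.7, 158.7]
eef_rot: [3.138, -0.0, 1.678]
wrist_force: [0.3, -0.0, -5.6]
finger_gap: 45.0
at [465.2 -87.7 158.7] rpy [179.8  -0.   96.1] t 27.625 -> row ['0.0633', '0.1828', '0.0094'] turn 0.0
```

```bash
python3 -m handwheel '[[0.01,0.03,0,0],[0.028,0.08,0,0],[0.045,0.13,0,0],[0.058,0.17,0,0],[0.063,0.183,0,0]]'
python3 -m handwheel '[[0,0,0,0],[0,0,0,0]]'
python3 -c "
from h import *
rel(640.2,-5.3,37)"
```

```text
clock: 28.25
eef_pos: [641.3, -4.4, 158.8]
eef_rot: [3.14, -0.001, 1.679]
wrist_force: [0.0, -0.2, -5.4]
finger_gap: 45.4
clock: 28.5
eef_pos: [640.6, -4.6, 158.7]
eef_rot: [3.14, -0.001, 1.679]
wrist_force: [0.1, 0.4, -4.3]
finger_gap: 45.2
at [640.6  -4.6 158.7] rpy [179.9  -0.   96.2] t 28.5 -> row ['-0.0008', '-0.0006', '0.1217'] turn 0.1
```

```bash
python3 -m handwheel '[[-0.001,-0.001,0.03,0],[-0.001,-0.001,0.065,0],[-0.001,-0.001,0.1,0],[-0.001,-0.001,0.117,0],[-0.001,-0.001,0.121,0]]'
python3 -m handwheel '[[0,0,0,0],[0,0,0,0]]'
python3 -c "
from h import *
rel(640.2,-5.3,34.3)"
```

```text
clock: 29.12
eef_pos: [639.5, -5.8, 37.6]
eef_rot: [3.141, -0.001, 1.679]
wrist_force: [0.3, -0.0, -3.8]
finger_gap: 45.7
clock: 29.38
eef_pos: [640.1, -5.9, 38.9]
eef_rot: [3.139, -0.001, 1.678]
wrist_force: [-0.3, 0.3, -4.7]
finger_gap: 45.0
at [640.1  -5.9  38.9] rpy [179.9  -0.   96.2] t 29.375 -> row ['0.0006', '0.0002', '0.0046'] turn 0.1
```

```bash
python3 -m handwheel '[[0.0005,0,0.002,0],[0.0005,0,0.0035,0],[0.0005,0,0.0046,0],[0.0005,0,0.0046,0]]'
python3 -m handwheel '[[0,0,0.0006,0],[0,0,0.001,0],[0,0,0.001,0]]'
```

```text
clock: 29.88
eef_pos: [640.1, -5.4, 34.4]
eef_rot: [3.139, -0.001, 1.678]
wrist_force: [-1.8, 0.2, -3.4]
finger_gap: 44.8
clock: 30.25
eef_pos: [640.1, -5.4, 34.3]
eef_rot: [3.139, -0.001, 1.678]
wrist_force: [-5.2, 0.5, 6.7]
finger_gap: 45.4
```

Contact made; release, lift, then move back clear and look.

```bash
python3 -m handwheel '[[0,0,-0.0003,0],[0,0,-0.0003,0],[0,0,-0.0003,0],[0,0,-0.0003,0],[0,0,-0.0003,0]]' 0 50
python3 -m handwheel '[[0,0,-0.02,0],[0,0,-0.06,0],[0,0,-0.11,0],[0,0,-0.16,0],[0,0,-0.21,0]]'
python3 -m handwheel '[[0,-0.04,0,0],[0,-0.09,0,0],[0,-0.15,0,0],[0,-0.21,0,0],[0,-0.25,0,0]]'
python3 -m handwheel '[[-0.04,-0.01,0,0],[-0.09,-0.02,0,0],[-0.15,-0.03,0,0],[-0.19,-0.03,0,0],[-0.2,-0.03,0,0]]'
python3 - <<'E'
from h import *
P=dict(c6=(620.9,165.6,48),c10=(632,84.8,62),c13=(640.1,-5.4,76),c16=(648,-87,90))
out=[]
for n in("scene","side"):
    im=cams.camera(n);c=cams.get_calibration(n)
    q=np.vstack([proj(c,[[x,y,18],[x,y,18+h]]) for x,y,h in P.values()]);print(n,np.round(q).tolist())
    x0,y0=np.maximum((q.min(0)-40).astype(int),0);x1,y1=(q.max(0)+40).astype(int)
    cv2.imwrite(f"pics/end_{n}.png",cv2.resize(im[y0:y1,x0:x1,::-1],None,fx=3,fy=3,interpolation=cv2.INTER_CUBIC));print(x0,y0,x1,y1)
E
```

```text
clock: 30.88
eef_pos: [640.1, -5.4, 34.6]
eef_rot: [3.139, -0.001, 1.678]
wrist_force: [0.2, -0.3, 0.2]
finger_gap: 91.4
clock: 31.5
eef_pos: [639.3, -5.5, 248.0]
eef_rot: [3.138, -0.0, 1.678]
wrist_force: [0.1, -0.4, -0.4]
finger_gap: 94.5
clock: 32.12
eef_pos: [388.6, -32.5, 248.3]
eef_rot: [3.135, 0.0, 1.678]
wrist_force: [0.5, 0.1, 0.3]
finger_gap: 93.8
clock: 32.75
eef_pos: [380.0, -236.2, 249.2]
eef_rot: [3.135, 0.001, 1.676]
wrist_force: [0.0, 0.6, 0.1]
finger_gap: 93.9
scene [[330.0, 228.0], [332.0, 219.0], [302.0, 238.0], [303.0, 227.0], [268.0, 249.0], [269.0, 235.0], [238.0, 259.0], [236.0, 243.0]]
195 178 372 299
side [[182.0, 249.0], [179.0, 236.0], [197.0, 221.0], [194.0, 204.0], [214.0, 194.0], [211.0, 172.0], [227.0, 171.0], [225.0, 145.0]]
139 104 266 289
```

View pics/end_scene.png

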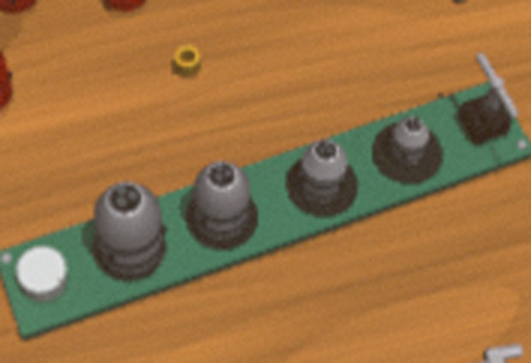

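View pics/end_side.png

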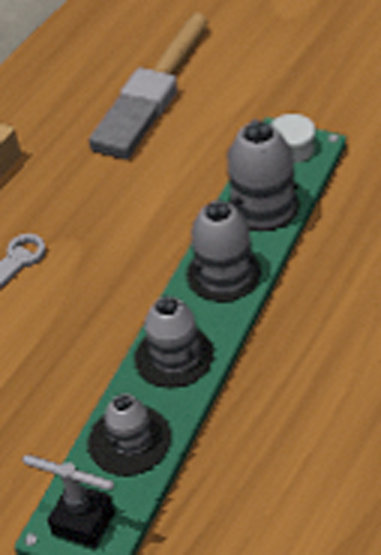

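The end pictures show the four chucks upright in size order from the key: in the scene crop they are at (410,140), (323,175), (222,205) and (128,230), each with its pad around its base. The gripper is clear.

```bash
python3 -m handwheel '[[0,0,0,0],[0,0,0,0],[0,0,0,0]]'; python3 -c "
from h import *
print(manip.sign_off())"
```

```text
clock: 33.22
eef_pos: [380.3, -234.1, 249.0]
eef_rot: [3.135, 0.001, 1.678]
wrist_force: [0.3, 0.5, 0.3]
finger_gap: 94.0
the job is handed in; nothing more can be done
None
```

All four chucks are back on the rack, standing upright on the pads in size order, smallest next to the chuck key. I handed the job in at about 33 s of the 109 s allowed.

- **Placing:** each chuck was lowered until the wrist force showed light contact with the pad (readings up to about 9 N), then released and left clear. The red look-alikes were not touched.
- **Last checks:** the scene and side pictures showed all four upright and in order, each with its pad around its base. The gripper was empty, and well clear of the rack at about 250 mm height.
- **Centring:** I judged it from these pictures and from where each chuck was released, within about 1 mm of the measured pad centres. I did not measure the chuck positions again afterwards.
- **Disagreement:** the cameras differed by about 2–3 mm on the pad positions. I used the wrist camera's values for three pads. For the largest chuck's pad the wrist camera had no clear view, so I set its position from the scene and side cameras.

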